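# Confirm three picks at the pick-to-light station in order

## Task

Three picks of this order are done: confirm them with a fingertip, by gently pressing down the square white key of the module in front of the bin with the wheel bearing (steel ring), then the key of the bin with the oil filter (upright can), then the key of the bin with the brake pad (flat plate), in that order, each at least half-way down (not hard against its stop), where it stays. Leave the key of the bin with the small carton up, and do not lift or push about the modules, the parts in the bins or anything else on the table; finish clear of everything.

Things in the scene. Friction and masses are not known exactly. Their poses are not given: they have to be found in the camera images.
- key_bearing (a joint): how far the key of the module in front of the bin with the wheel bearing is pressed, in m: 0 up, 0.015 at its hard bottom stop; it starts within 1 mm of up. It takes 3.5 N to start, 5 N at 0.006, 6 N at 0.010 and 7 N just before the bottom, and stays where it is left (latching friction). It counts as down from 0.004 on.
- top_bearing (a point): centre of the top face of that key: a white square key 34 x 34 mm, standing 20 mm proud of the module's 36 mm tall housing when up (top 56 mm above the table); moves down with the key. z up, x and y along the module's sides
- module_bearing: the grey wireless confirm module in front (robot side) of the bin with the wheel bearing: loose, 0.5 kg, 60 mm deep along its x, 80 mm wide along its y, housing 36 mm tall; origin at the centre of its underside. Key centre at 14 mm towards its -y, dark display window on its +y side. All four modules look alike
- bearing: wheel bearing: a plain steel ring lying flat, 78 mm outside, 42 mm hole, 37 mm tall; origin at the centre of its underside, loose, within 25 mm of the middle of its bin: a fixed open blue bin, 150 mm deep, 130 mm wide, 65 mm tall, floor 4 mm, turned up to 9 degrees, its module standing about 140 mm from the middle of the bin on the robot side. The four bins look alike and stand side by side; which part is in which place changes
- key_filter (a joint): how far the key of the module in front of the bin with the oil filter is pressed, in m: 0 up, 0.015 at its hard bottom stop; it starts within 1 mm of up. It takes 3.5 N to start, 5 N at 0.006, 6 N at 0.010 and 7 N just before the bottom, and stays where it is left (latching friction). It counts as down from 0.004 on.
- top_filter (a point): centre of the top face of that key: a white square key 34 x 34 mm, standing 20 mm proud of the module's 36 mm tall housing when up (top 56 mm above the table); moves down with the key. z up, x and y along the module's sides
- module_filter: the grey wireless confirm module in front (robot side) of the bin with the oil filter: loose, 0.5 kg, 60 mm deep along its x, 80 mm wide along its y, housing 36 mm tall; origin at the centre of its underside. Key centre at 14 mm towards its -y, dark display window on its +y side. All four modules look alike
- filter: oil filter: a dark steel can standing upright, 76 mm across, 88 mm tall; origin at the centre of its underside, loose, within 25 mm of the middle of its bin: a fixed open blue bin, 150 mm deep, 130 mm wide, 65 mm tall, floor 4 mm, turned up to 9 degrees, its module standing about 140 mm from the middle of the bin on the robot side. The four bins look alike and stand side by side; which part is in which place changes
- key_pad (a joint): how far the key of the module in front of the bin with the brake pad is pressed, in m: 0 up, 0.015 at its hard bottom stop; it starts within 1 mm of up. It takes 3.5 N to start, 5 N at 0.006, 6 N at 0.010 and 7 N just before the bottom, and stays where it is left (latching friction). It counts as down from 0.004 on.
- top_pad (a point): centre of the top face of that key: a white square key 34 x 34 mm, standing 20 mm proud of the module's 36 mm tall housing when up (top 56 mm above the table); moves down with the key. z up, x and y along the module's sides
- module_pad: the grey wireless confirm module in front (robot side) of the bin with the brake pad: loose, 0.5 kg, 60 mm deep along its x, 80 mm wide along its y, housing 36 mm tall; origin at the centre of its underside. Key centre at 14 mm towards its -y, dark display window on its +y side. All four modules look alike
- pad: brake pad lying flat: a dark plate 112 x 50 mm with a tab and two black friction blocks side by side on top, 17 mm tall; origin at the centre of its underside, loose, within 25 mm of the middle of its bin: a fixed open blue bin, 150 mm deep, 130 mm wide, 65 mm tall, floor 4 mm, turned up to 9 degrees, its module standing about 140 mm from the middle of the bin on the robot side. The four bins look alike and stand side by side; which part is in which place changes
- key_carton (a joint): how far the key of the module in front of the bin with the small carton is pressed, in m: 0 up, 0.015 at its hard bottom stop; it starts within 1 mm of up. It takes 3.5 N to start, 5 N at 0.006, 6 N at 0.010 and 7 N just before the bottom, and stays where it is left (latching friction). It counts as down from 0.004 on.
- top_carton (a point): centre of the top face of that key: a white square key 34 x 34 mm, standing 20 mm proud of the module's 36 mm tall housing when up (top 56 mm above the table); moves down with the key. z up, x and y along the module's sides
- module_carton: the grey wireless confirm module in front (robot side) of the bin with the small carton: loose, 0.5 kg, 60 mm deep along its x, 80 mm wide along its y, housing 36 mm tall; origin at the centre of its underside. Key centre at 14 mm towards its -y, dark display window on its +y side. All four modules look alike
- carton: small closed cardboard box with a paper strip on top, 85 x 60 x 75 mm tall; origin at the centre of its underside, loose, within 25 mm of the middle of its bin: a fixed open blue bin, 150 mm deep, 130 mm wide, 65 mm tall, floor 4 mm, turned up to 9 degrees, its module standing about 140 mm from the middle of the bin on the robot side. The four bins look alike and stand side by side; which part is in which place changes
- jar: small clear screw jar, 48 mm across, 62 mm tall, standing between the two middle modules; loose; origin at the centre of its underside. Bystander
- tape: roll of brown packing tape lying flat on the table (not in a bin), 96 mm across, 48 mm tall; loose; origin at the centre of its underside. Bystander
- marker: black marker pen with a grey cap lying on the table, 140 mm long along its x, 17 mm thick; loose; origin at the centre of its underside. Bystander
- scanner: hand scanner lying on the table, 185 mm long along its x, 45 mm tall; loose; origin at the centre of its underside. Bystander
- smallbox: closed small carton on the table (not in a bin), 120 x 80 x 50 mm; loose; origin at the centre of its underside. Bystander
- mug: white mug, 80 mm across, 90 mm tall, handle at its +y; loose; origin at the centre of its underside. Bystander

How it is judged:
By the outcome, as a careful person would: the job done as asked, in the order asked, and still so for the second after the job is handed in, with the robot touching nothing.
It also fails if it takes over 51 s, if anything falls off the work surface, if the arm or the gripper's body presses on something with over 40 N, if the wrist force passes 120 N, or if a joint passes its speed limit or range.

## Robot

A 6-joint arm with a two-finger parallel gripper is mounted at the origin on the work surface. World frame = base frame: x ahead of the robot, y to its left, z up, the work surface at z = 0. Lengths are in mm, angles in degrees, forces in N, time in s.
With the tool pointing down it reaches from about 300 to 850 mm from the base axis. Payload 4.2 kg.
Tool frame: the origin (TCP) lies on the centre line of the jaws, within the pads' length; the fingertips stand 8 mm ahead of it and the grasp point (between the pads) lies 11 mm behind it; z points along the fingers, y is the line along which they close (so a half turn about z gives the same grasp; the last joint's range is limited). The gripper opens to 91 mm and grips with 3 to 60 N. Pads are 32 mm wide; open, the fingers measure 118 mm over their backs; the gripper's body (76 mm by 178 mm) begins 60 mm behind the grasp point.
Start: joints at [-72.135, 18.312, 89.639, -0, 72.044, -1.146], TCP at [187.307, -543.653, 221.976] pointing down, gripper open.
Joint ranges: [-177.97, 177.97], [-48.28, 115.42], [12.27, 149.76], [-77.06, 257.06], [2.81, 150.46], [-146.56, 146.56]. Speed limits (degrees/s): [147.25, 147.25, 180, 180, 180, 180].

## Interface

Orientations are given as [roll, pitch, yaw] about the fixed x, y, z axes, in that order (R = Rz(yaw) Ry(pitch) Rx(roll)).
In Python, from workcell import telemetry, eyes, ticket gives the robot as it stands. The module is installed in compiled form; this text tells all that it offers.
- The arm moves only by the shell command python3 -m crank 'ROWS' [OPENING] [FORCE]. ROWS is JSON, a list of rows, each an object of numbers: "dx", "dy", "dz": the shift along the world's x, y, z normalised to -1 to 1, where 1 is 80 cm; "yaw": the turn about the world's z normalised to -1 to 1, where 1 is 5 degrees. A call has 1 to 10 rows; each row shifts and turns the commanded pose from where the row before left it; what a row does not reach is not made up. A row lasts 1/8 s, in which the tool goes at most 62.5 mm and 10.7 degrees, less where a joint would pass 70% of its speed; a pose out of reach is approached as far as the arm can. A call with a number of a shift or a turn outside -1 to 1 is refused whole. A call with a gripper value outside its range is refused whole. OPENING is the opening, from 0 (shut) to 1 (fully open), set as the call begins (- or left out, the last holds). The fingers move at their own pace and stop on an object; FORCE is the grip in N (left out, the last holds). Time passes only in rows, so rows that do not move let the fingers close. It gives the time, the measured TCP pose, the force, the opening and the grip force at its end, in the units of the state.
- telemetry.state(): the state, without advancing time (a new reading comes with each control period).
- eyes.grab_frame(name): name is "scene" or "top"; returns the picture (420x560x3 uint8, red, green, blue); there is no depth.
- eyes.calibration(name): a dict with "camera_matrix" (3x3 intrinsics, pixels), "k1" (the pictures are not rectified: a ray, as slopes to the right and down, at radius r is drawn at 1 + k1 r^2 times it, then the intrinsics apply), "world_from_camera" (4x4, takes a point from camera to world coordinates). Camera axes: x right, y down, z forward; pixel columns grow to the right and rows downward; lengths in mm; the calibration is good to about 2 mm. A picture is of the moment at which its call begins. calibration takes no time and is no camera call.
- ticket.job_done(): hands the job in; it is judged then, once.
The state is a dict: "time_s": time; "qpos": joint angles; "qvel": joint speeds; "effort": joint torques, N m; "ee_pos": TCP position; "ee_rot": TCP orientation; "force": force on the tool from outside, world axes, zero at the start; "torque": the same for the moment, N m; "gripper_width": finger opening in mm; "gripper_force": force on a finger pad.
Only numpy, scipy, OpenCV 4.12 (cv2) and the standard library are available. Lean on these libraries where they do the work, as an engineer would, in place of code of your own. Each camera call takes 0.05 s, during which the arm holds its last target. There are 200 camera calls.

## Working session

There is one attempt and no reset: what is moved stays moved. The work goes in short steps, Python scripts to look and compute and a shell command to move; the robot and the scene stay as the last step left them, time stands still between calls to the robot, and variables do not carry over. Pictures are saved under pics/ and viewed, at most 10 in all, crops included, and the job is handed in when it is done.

```bash
mkdir -p pics
cat > h.py <<'E'
import numpy as np, cv2
from workcell import telemetry, eyes, ticket
def save(n,f):
    im=eyes.grab_frame(n); cv2.imwrite(f,im[:,:,::-1]); return im
def pix2w(n,u,v,z):
    c=eyes.calibration(n);K=np.array(c["camera_matrix"]);T=np.array(c["world_from_camera"])
    p=cv2.undistortPoints(np.array([[[u,v]]],float),K,np.array([c["k1"],0,0,0,0],float))[0,0]
    d=T[:3,:3]@np.array([p[0],p[1],1]);o=T[:3,3]
    return o+d*(z-o[2])/d[2]
E
python3 - <<'E'
from h import *
for n in("top","scene"):
    im=save(n,f"pics/{n}0.png")
    c=eyes.calibration(n);print(c)
im=cv2.imread("pics/top0.png");cv2.imwrite("pics/top0b.png",cv2.resize(im,(800,600)))
print(telemetry.state())
E
```

```text
{'camera_matrix': array([[490.95320892,   0.        , 277.46589264],
       [  0.        , 490.95320892, 209.10653643],
       [  0.        ,   0.        ,   1.        ]]), 'k1': 0.026810672842351384, 'world_from_camera': array([[-3.97048166e-03, -9.82571007e-01,  1.85845235e-01,
         2.94495840e+02],
       [-9.99961439e-01,  5.35693277e-03,  6.95868402e-03,
        -1.81319228e+01],
       [-7.83296160e-03, -1.85810440e-01, -9.82554388e-01,
         1.33007410e+03],
       [ 0.00000000e+00,  0.00000000e+00,  0.00000000e+00,
         1.00000000e+00]])}
{'camera_matrix': array([[485.66254714,   0.        , 273.53023895],
       [  0.        , 485.66254714, 207.09450718],
       [  0.        ,   0.        ,   1.        ]]), 'k1': 0.020133437480243297, 'world_from_camera': array([[-7.12443419e-01,  4.79476568e-01, -5.12373493e-01,
         1.20774221e+03],
       [ 7.01687574e-01,  4.78780784e-01, -5.27639564e-01,
         6.90850371e+02],
       [-7.67622458e-03, -7.35439448e-01, -6.77546968e-01,
         9.46481741e+02],
       [ 0.00000000e+00,  0.00000000e+00,  0.00000000e+00,
         1.00000000e+00]])}
{'time_s': 0.1, 'qpos': array([-7.21332975e+01,  1.83468502e+01,  8.96982761e+01,  1.41206512e-03,
        7.20415091e+01, -1.14744814e+00]), 'qvel': array([ 0.04644773, -0.15806036, -0.1688902 ,  0.04288399, -0.08364693,
        0.02675346]), 'effort': array([-9.54907991e-04, -4.13334846e+01, -2.32512259e+01,  7.27997068e-02,
        4.21399414e-02, -5.60931414e-05]), 'ee_pos': array([ 187.20136917, -543.23199158,  221.22335457]), 'ee_rot': array([-1.79913409e+02, -3.07724924e-03,  1.90137119e+01]), 'force': array([ 0.50091188, -0.65916885,  0.36010241]), 'torque': array([0.00399892, 0.05537039, 0.0658632 ]), 'gripper_force': 0.0, 'gripper_width': 90.87880757450448}
```

View pics/top0b.png

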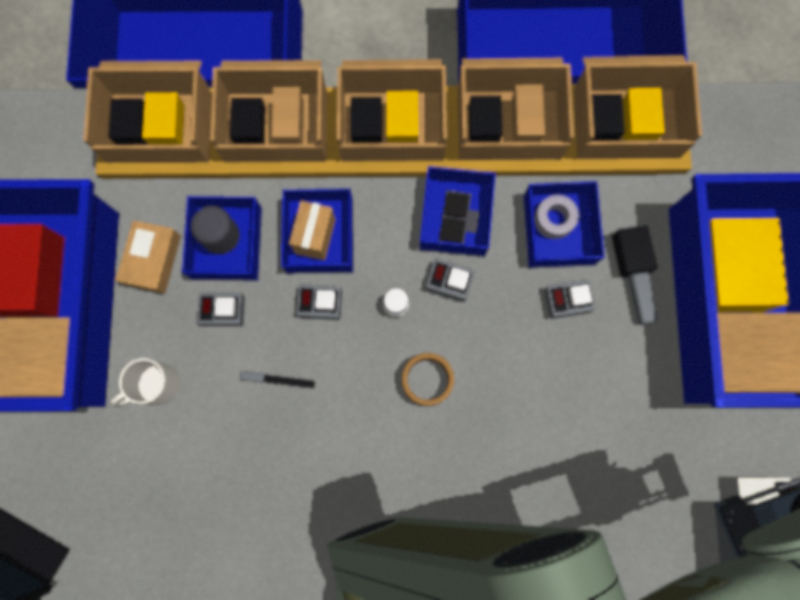

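View pics/scene0.png

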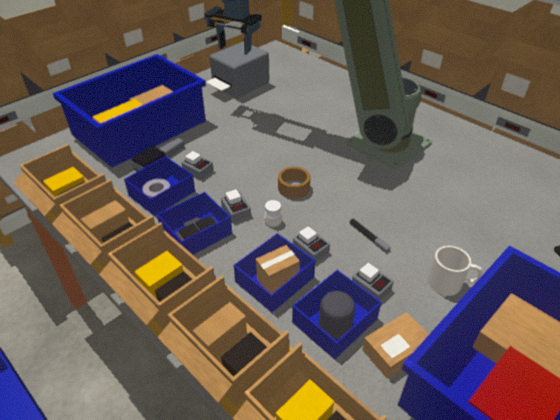

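The top picture shows, left to right (800 px image): filter bin, module key at (224,307); carton bin, key at (324,299); pad bin, key at (458,279); bearing bin, key at (580,295). The jar is at (396,302). Next I measure the key tops.

Run:
```python
from h import *
ims={n:cv2.imread(f"pics/{n}0.png") for n in("top","scene")}
s=.7
for nm,(u,v) in dict(bearing=(580,295),pad=(458,279),filter=(224,307),carton=(324,299)).items():
    u*=s;v*=s
    P0=pix2w("top",u,v,56)
    for n in("top","scene"):
        c=eyes.calibration(n);T=np.linalg.inv(c["world_from_camera"]);K=np.array(c["camera_matrix"])
        q=cv2.projectPoints(P0[None],cv2.Rodrigues(T[:3,:3])[0],T[:3,3],K,np.array([c["k1"],0,0,0,0]))[0].ravel()
        im=ims[n];m=(im.min(2)>(175 if n=="top" else 165)).astype(np.uint8)
        k,l,st,ce=cv2.connectedComponentsWithStats(m)
        ok=[i for i in range(1,k) if st[i,4]>30]
        i=min(ok,key=lambda i:np.hypot(*(ce[i]-q)))
        pts=np.argwhere(l==i)[:,::-1].astype(np.float32)
        w=np.array([pix2w(n,*p,56)[:2] for p in pts]).astype(np.float32)
        r=cv2.minAreaRect(w)
        print(nm,n,ce[i].round(1),st[i,4],pix2w(n,*ce[i],56).round(1),np.round(r[0],1),np.round(r[1],1),round(r[2],1))
crop=ims["top"][180:240,130:430];cv2.imwrite("pics/c.png",cv2.resize(crop,None,fx=2.66,fy=2.66,interpolation=cv2.INTER_CUBIC))
```

```text
bearing top [406.5 205.8] 161 [ 542.6 -349.1   56. ] [ 542.5 -349.2] [33.7 34.1] 9.3
bearing scene [192.4 155. ] 84 [ 544.8 -346.7   56. ] [ 544.9 -346.9] [37.  35.7] 10.8
pad top [320.5 194.4] 149 [ 574.6 -123.5   56. ] [ 574.8 -123.6] [31.8 33.6] 71.0
pad scene [232.6 194. ] 105 [ 577.4 -121.8   56. ] [ 577.3 -122.2] [36.6 33.9] 68.8
filter top [156.8 213.9] 158 [524.2 309.1  56. ] [524.1 308.9] [32.4 32.1] 89.7
filter scene [368.9 269.7] 167 [528.3 313.   56. ] [528.2 312.8] [35.4 33.8] 0.1
carton top [227.2 209.1] 155 [536.2 123.7  56. ] [536.5 124.1] [31.9 32.3] 89.7
carton scene [307.5 232.1] 137 [539.3 126.2  56. ] [539.1 126.3] [35.1 35.4] 86.8
```

View pics/c.png

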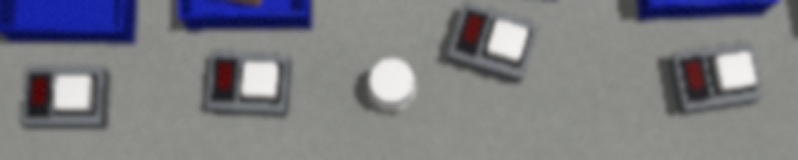

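```bash
python3 -m crank '[{"dy":0.061,"yaw":-1},{"dy":0.061,"yaw":-1},{"dy":0.061},{"dy":0.061},{"dx":0.06},{"dx":0.07},{"dx":0.07},{"dx":0.07},{"dx":0.07},{"dx":0.06}]' 0 20; python3 -m crank '[{"dx":0.045},{},{},{}]'
```

```text
validation failed for argument at $[0]...
validation failed for argument at $[0]...
```

```bash
python3 -m crank '[{"dx":0,"dy":0.061,"dz":0,"yaw":-1},{"dx":0,"dy":0.061,"dz":0,"yaw":-1},{"dx":0,"dy":0.061,"dz":0,"yaw":0},{"dx":0,"dy":0.061,"dz":0,"yaw":0},{"dx":0.06,"dy":0,"dz":0,"yaw":0},{"dx":0.07,"dy":0,"dz":0,"yaw":0},{"dx":0.07,"dy":0,"dz":0,"yaw":0},{"dx":0.07,"dy":0,"dz":0,"yaw":0},{"dx":0.07,"dy":0,"dz":0,"yaw":0},{"dx":0.06,"dy":0,"dz":0,"yaw":0}]' 0 20
```

```text
time_s: 1.35
ee_pos: [509.2, -348.0, 221.3]
ee_rot: [-180.0, 0.0, 9.1]
force: [0.2, -0.5, -1.2]
gripper_width: 0.2
gripper_force: 0.0
```

```bash
python3 -m crank '[{"dx":0.045,"dy":0,"dz":0,"yaw":0},{"dx":0,"dy":0,"dz":-0.05,"yaw":0},{"dx":0,"dy":0,"dz":-0.06,"yaw":0},{"dx":0,"dy":0,"dz":-0.05,"yaw":0},{"dx":0,"dy":0,"dz":-0.018,"yaw":0},{"dx":0,"dy":0,"dz":0,"yaw":0},{"dx":0,"dy":0,"dz":0,"yaw":0}]'
python3 - <<'E'
from h import *
im=save("top","pics/t1.png");sc=save("scene","pics/s1.png")
a=cv2.resize(im[150:260,350:460,::-1],(400,400),interpolation=2);b=cv2.resize(sc[90:200,140:250,::-1],(400,400),interpolation=2)
cv2.imwrite("pics/t1b.png",np.hstack([a,b]))
E
```

```text
time_s: 2.22
ee_pos: [544.4, -349.2, 81.5]
ee_rot: [179.9, -0.1, 9.0]
force: [0.5, 0.6, -0.7]
gripper_width: 0.5
gripper_force: 0.0
```

View pics/t1b.png

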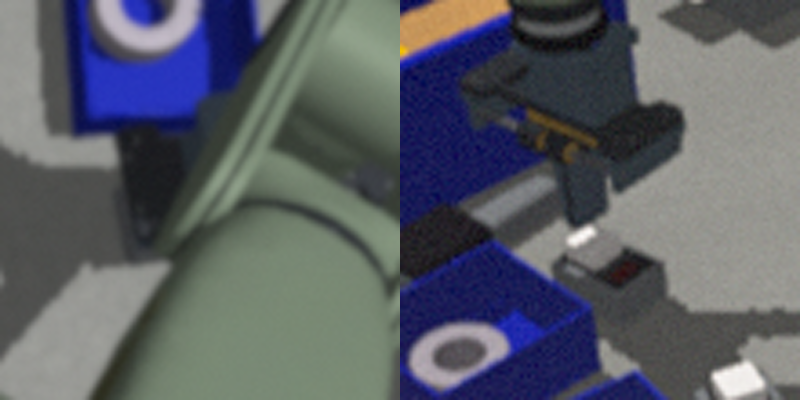

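The fingertip stands right over the bearing key (right half, finger at (585,205), key at (595,245)). I press slowly.

```bash
python3 -m crank '[{"dx":0,"dy":0,"dz":-0.008,"yaw":0},{"dx":0,"dy":0,"dz":-0.008,"yaw":0},{"dx":0,"dy":0,"dz":-0.004,"yaw":0},{"dx":0,"dy":0,"dz":-0.004,"yaw":0},{"dx":0,"dy":0,"dz":-0.003,"yaw":0},{"dx":0,"dy":0,"dz":0,"yaw":0},{"dx":0,"dy":0,"dz":0,"yaw":0}]'; python3 -c "
from h import *
s=telemetry.state();print(s['ee_pos'],s['force'])"
```

```text
time_s: 3.2
ee_pos: [543.3, -348.4, 57.9]
ee_rot: [180.0, 0.0, 9.0]
force: [-1.0, 0.8, 3.4]
gripper_width: 0.5
gripper_force: 1.1
[ 543.26213914 -348.43234509   57.89084219] [-1.0374886   0.83001407  3.36057924]
```

```bash
python3 -m crank '[{"dx":0,"dy":0,"dz":-0.0025,"yaw":0},{"dx":0,"dy":0,"dz":-0.0025,"yaw":0},{"dx":0,"dy":0,"dz":0,"yaw":0},{"dx":0,"dy":0,"dz":0,"yaw":0}]'; python3 -m crank '[{"dx":0,"dy":0,"dz":0,"yaw":0}]'
```

```text
time_s: 3.7
ee_pos: [543.3, -348.4, 54.1]
ee_rot: [180.0, -0.0, 9.0]
force: [-2.3, 1.2, 4.6]
gripper_width: 0.5
gripper_force: 2.4
time_s: 3.82
ee_pos: [543.3, -348.4, 54.1]
ee_rot: [180.0, -0.0, 9.0]
force: [-2.5, 1.6, 5.5]
gripper_width: 0.3
gripper_force: 2.5
```

```bash
python3 -m crank '[{"dx":0,"dy":0,"dz":0.02,"yaw":0},{"dx":0,"dy":0,"dz":0.05,"yaw":0},{"dx":0,"dy":0,"dz":0.07,"yaw":0},{"dx":0,"dy":0,"dz":0.05,"yaw":0},{"dx":0,"dy":0.05,"dz":0,"yaw":-0.9},{"dx":0,"dy":0.06,"dz":0,"yaw":-0.9},{"dx":0,"dy":0.06,"dz":0,"yaw":0},{"dx":0,"dy":0.06,"dz":0,"yaw":0},{"dx":0,"dy":0.06,"dz":0,"yaw":0},{"dx":0,"dy":0.06,"dz":0,"yaw":0}]'
python3 -m crank '[{"dx":-0.0215,"dy":0.06,"dz":0,"yaw":0},{"dx":0,"dy":0.06,"dz":0,"yaw":0},{"dx":0,"dy":0.06,"dz":0,"yaw":0},{"dx":0,"dy":0.06,"dz":0,"yaw":0},{"dx":0,"dy":0.06,"dz":0,"yaw":0},{"dx":0,"dy":0.06,"dz":0,"yaw":0},{"dx":0,"dy":0.06,"dz":0,"yaw":0},{"dx":0,"dy":0.05,"dz":0,"yaw":0},{"dx":0,"dy":0,"dz":0,"yaw":0},{"dx":0,"dy":0,"dz":0,"yaw":0}]'
python3 - <<'E'
from h import *
im=save("top","pics/t2.png");sc=save("scene","pics/s2.png")
a=cv2.resize(im[150:260,350:460,::-1],(400,400),interpolation=2);b=cv2.resize(sc[120:175,160:215,::-1],(400,400),interpolation=2)
cv2.imwrite("pics/t2b.png",np.hstack([a,b]))
E
```

```text
time_s: 5.08
ee_pos: [544.0, -67.1, 206.9]
ee_rot: [180.0, -0.2, -0.0]
force: [0.6, 0.1, -0.8]
gripper_width: 0.7
gripper_force: 0.0
time_s: 6.32
ee_pos: [526.3, 307.2, 206.2]
ee_rot: [180.0, -0.0, 0.0]
force: [-0.3, -0.6, -0.3]
gripper_width: 0.5
gripper_force: 0.0
```

View pics/t2b.png

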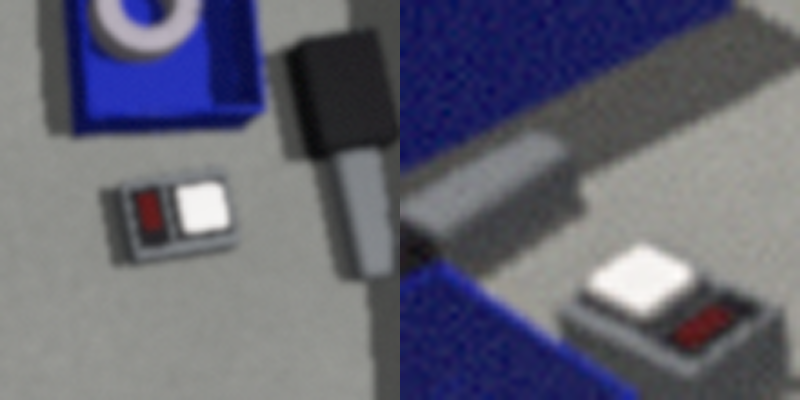

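The bearing key sits lower and its module has not moved (key at (640,280) in the crop). Next is the filter key.

```bash
python3 -m crank '[{"dx":0,"dy":0.0045,"dz":-0.04,"yaw":0},{"dx":0,"dy":0,"dz":-0.06,"yaw":0},{"dx":0,"dy":0,"dz":-0.05,"yaw":0},{"dx":0,"dy":0,"dz":-0.015,"yaw":0},{"dx":0,"dy":0,"dz":-0.008,"yaw":0},{"dx":0,"dy":0,"dz":-0.004,"yaw":0},{"dx":0,"dy":0,"dz":-0.004,"yaw":0},{"dx":0,"dy":0,"dz":-0.003,"yaw":0},{"dx":0,"dy":0,"dz":0,"yaw":0},{"dx":0,"dy":0,"dz":0,"yaw":0}]'
```

```text
time_s: 7.68
ee_pos: [527.1, 311.6, 59.6]
ee_rot: [-179.9, -0.1, 0.0]
force: [1.8, -0.5, 5.1]
gripper_width: 0.3
gripper_force: 2.3
```

```bash
python3 -m crank '[{"dx":0,"dy":0,"dz":-0.0035,"yaw":0},{"dx":0,"dy":0,"dz":-0.0035,"yaw":0},{"dx":0,"dy":0,"dz":0,"yaw":0},{"dx":0,"dy":0,"dz":0,"yaw":0}]'; python3 -m crank '[{"dx":0,"dy":0,"dz":0,"yaw":0}]'
```

```text
time_s: 8.18
ee_pos: [527.1, 311.6, 53.5]
ee_rot: [-179.9, -0.1, 0.0]
force: [2.7, 0.4, 4.6]
gripper_width: 0.2
gripper_force: 1.9
time_s: 8.3
ee_pos: [526.8, 311.5, 53.5]
ee_rot: [-180.0, -0.1, 0.0]
force: [3.7, 1.1, 5.8]
gripper_width: 0.3
gripper_force: 3.0
```

```bash
python3 -m crank '[{"dx":0,"dy":0,"dz":0.02,"yaw":0},{"dx":0,"dy":0,"dz":0.05,"yaw":0},{"dx":0,"dy":0,"dz":0.07,"yaw":0},{"dx":0,"dy":0,"dz":0.05,"yaw":0},{"dx":0,"dy":-0.05,"dz":0,"yaw":-0.95},{"dx":0,"dy":-0.06,"dz":0,"yaw":-0.95},{"dx":0,"dy":-0.06,"dz":0,"yaw":-0.95},{"dx":0,"dy":-0.06,"dz":0,"yaw":-0.95},{"dx":0,"dy":-0.06,"dz":0,"yaw":0},{"dx":0,"dy":-0.06,"dz":0,"yaw":0}]'
python3 -m crank '[{"dx":0.02,"dy":-0.06,"dz":0,"yaw":0},{"dx":0.02,"dy":-0.06,"dz":0,"yaw":0},{"dx":0.0215,"dy":-0.0528,"dz":0,"yaw":0},{"dx":0,"dy":-0.02,"dz":0,"yaw":0},{"dx":0,"dy":0,"dz":0,"yaw":0},{"dx":0,"dy":0,"dz":0,"yaw":0}]'
```

```text
time_s: 9.55
ee_pos: [524.4, 29.9, 205.1]
ee_rot: [180.0, 0.2, -19.0]
force: [-0.5, 0.1, -0.4]
gripper_width: 0.5
gripper_force: 0.0
time_s: 10.3
ee_pos: [574.5, -121.6, 205.2]
ee_rot: [-180.0, 0.1, -18.9]
force: [0.3, -0.2, 0.5]
gripper_width: 0.5
gripper_force: 0.0
```

```bash
python3 -m crank '[{"dx":0.001,"dy":-0.001,"dz":-0.04,"yaw":0},{"dx":0,"dy":0,"dz":-0.06,"yaw":0},{"dx":0,"dy":0,"dz":-0.05,"yaw":0},{"dx":0,"dy":0,"dz":-0.015,"yaw":0},{"dx":0,"dy":0,"dz":-0.008,"yaw":0},{"dx":0,"dy":0,"dz":-0.004,"yaw":0},{"dx":0,"dy":0,"dz":-0.004,"yaw":0},{"dx":0,"dy":0,"dz":-0.003,"yaw":0},{"dx":0,"dy":0,"dz":0,"yaw":0},{"dx":0,"dy":0,"dz":0,"yaw":0}]'
```

```text
time_s: 11.55
ee_pos: [577.1, -123.9, 58.7]
ee_rot: [-180.0, -0.1, -19.0]
force: [1.7, 1.4, 4.6]
gripper_width: 0.5
gripper_force: 2.4
```

```bash
python3 -m crank '[{"dx":0,"dy":0,"dz":-0.003,"yaw":0},{"dx":0,"dy":0,"dz":-0.003,"yaw":0},{"dx":0,"dy":0,"dz":0,"yaw":0},{"dx":0,"dy":0,"dz":0,"yaw":0}]'
```

```text
time_s: 12.05
ee_pos: [576.9, -124.0, 53.5]
ee_rot: [-180.0, -0.1, -19.0]
force: [3.0, 2.1, 4.2]
gripper_width: 0.5
gripper_force: 2.3
```

```bash
python3 -m crank '[{"dx":0,"dy":0,"dz":0.02,"yaw":0},{"dx":0,"dy":0,"dz":0.05,"yaw":0},{"dx":0,"dy":0,"dz":0.07,"yaw":0},{"dx":0,"dy":0,"dz":0.07,"yaw":0},{"dx":-0.05,"dy":0,"dz":0,"yaw":0},{"dx":-0.06,"dy":0,"dz":0,"yaw":0},{"dx":-0.06,"dy":0,"dz":0,"yaw":0},{"dx":-0.05,"dy":0,"dz":0,"yaw":0},{"dx":0,"dy":0,"dz":0,"yaw":0},{"dx":0,"dy":0,"dz":0,"yaw":0}]'
python3 - <<'E'
from h import *
im=save("top","pics/t3.png");sc=save("scene","pics/s3.png")
a=cv2.resize(im[160:290,130:430,::-1],(800,347),interpolation=2);cs=lambda u,v:cv2.resize(sc[v-25:v+25,u-25:u+25,::-1],(200,200),interpolation=2)
cv2.imwrite("pics/t3b.png",np.vstack([a,np.hstack([cs(192,158),cs(232,197),cs(307,235),cs(369,273)])]))
E
```

```text
time_s: 13.3
ee_pos: [400.3, -124.1, 221.6]
ee_rot: [180.0, -0.0, -19.0]
force: [0.8, -0.3, -0.3]
gripper_width: 0.5
gripper_force: 0.0
```

View pics/t3b.png

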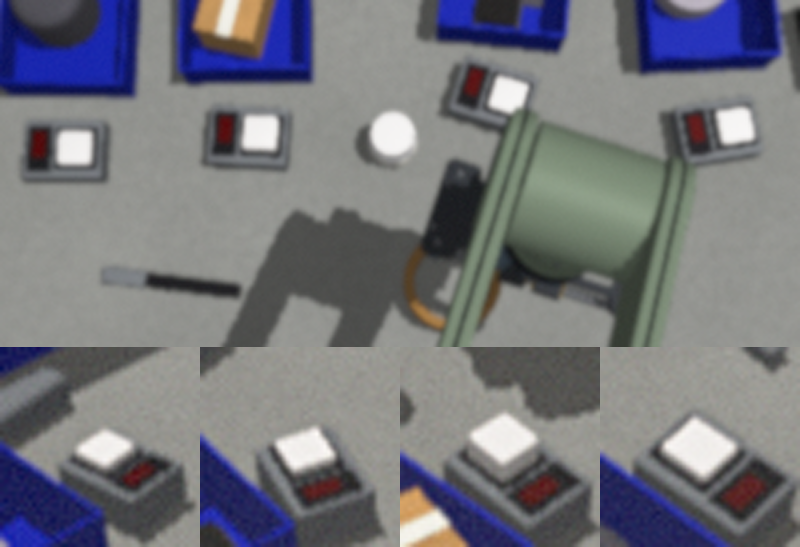

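The bottom row shows the bearing, pad and filter keys down and the carton key (500,440) still up. All four modules are where they were.

```bash
python3 -c "
from workcell import ticket
print(ticket.job_done())"
```

```text
the job is handed in; nothing more can be done
None
```

I pressed the bearing, filter and pad keys in that order, each about 10 mm down by the measured fingertip height. In the last picture the carton key is still up and the modules are where they were; the arm is clear and the job is handed in.

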